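# Set and lock the length stop on a moulding jig

### The job

Slide the grey stop along the fence so that it pushes the dark picture-frame moulding up against the blue end block, snug at both ends and lying flat along the fence. Then lock the stop: press its orange spring-loaded captive knob fully down and, holding it down, turn it clockwise until it stops so that the thread catches, then let go; the knob must stay down and the moulding snug. Do not disturb the tin, the bottle or the tape roll.

Things in the scene. Friction and masses are not known exactly. Their poses are not given: they have to be found in the camera images.
- jig: fixed length-stop jig on a wooden baseboard 180 (x) by 500 (y) by 18 mm high. Origin on the table under it; y runs along the fence, x away from the robot. In the jig frame, mm: aluminium fence x -80 to -40, y -250 to 230, z 18 to 58; blue end block x -39 to 11, y 190 to 220, z 18 to 52. Place and yaw vary.
- end_face (a point): centre of the blue end block's face that the moulding must butt against; jig frame (-18, 190, 33) mm, axes as the jig
- moulding: loose length of dark picture-frame moulding with a gold lip, lying on the baseboard along the +x side of the fence: 44 mm (x) by 200 mm (y) by 28 mm high, about 0.25 kg. Origin at the centre of its underside, y along its length. It starts 15 to 45 mm short of the end block, 1 to 3 mm clear of the fence.
- moulding_near (a point): centre of the moulding's end that faces the stop (100 mm in -y of its origin, 10 mm up)
- moulding_far (a point): centre of the moulding's end that faces the end block (100 mm in +y of its origin, 10 mm up)
- stop (a joint): travel of the grey stop along the fence in the jig's +y, m, 0 to 0.14: starts at 0 to 0.035, about 0.09 when the moulding is snug; slides stiffly (5 N), stays where left. It is a carriage on the fence top, 60 (x) by 90 (y) mm, z 58 to 88 mm above the table; a foot 46 (x) by 16 (y) mm hangs down beside the fence on its +x side, level with its +y end.
- stop_face (a point): centre of the stop's +y face that meets the moulding's end, 33 mm above the table; axes as the jig, moves with the stop
- push_face (a point): centre of the stop's -y end face (black pad 50 mm (x) by 24 mm high, from 61 to 85 mm above the table), where it can be pushed in +y; fence top 15 mm below this point
- knob_press (a joint): how far the captive knob is pressed down into the stop, m: 0 spring-loaded up (a red band shows on its shaft), 0.013 fully down. The spring takes about 7 N. When the thread has caught it stays at 0.009 to 0.0105 when let go.
- knob_turn (a joint): turn of the captive knob, rad, clockwise seen from above: starts at 0 to 0.3, end stop at 1.45. Unpressed it is blocked at about 0.6; pressed fully down it turns to the end stop; the thread catches from about 0.7 on, home from 1.2.
- knob_grip (a point): on the orange knob's axis, at the top of its grip bar, 132 mm above the table when up; turns and sinks with the knob. The bar is 48 mm long (this point's x axis, along the fence at turn 0), 14 wide (y axis), 26 high; below it a disc 38 mm across, 4 thick. The axis is over the fence's centre line, 30 mm in -y of the stop face.
- varnish_tin: bystander: round tin, diameter 84 mm, 100 mm high; origin at the centre of its underside
- glue_bottle: bystander: white bottle with a red cap, diameter 60 mm, 170 mm high; origin at the centre of its underside
- tape_roll: bystander: white roll of tape lying flat, outer diameter 90 mm, 48 mm high; origin at the centre of its underside
Not all that is in view belongs to the job. What is meant by the moulding is not green or pink, and is the smaller of those in its own colour.

How it is judged:
By the outcome, as a careful person would: the job done as asked, in the order asked, and still so for the second after the job is handed in, with the robot touching nothing.
It also fails if it takes over 51 s, if anything falls off the work surface, if the arm or the gripper's body presses on something with over 40 N, if the wrist force passes 120 N, or if a joint passes its speed limit or range.

### The arm

A 7-joint arm with a two-finger parallel gripper is mounted at the origin on the work surface. World frame = base frame: x ahead of the robot, y to its left, z up, the work surface at z = 0. Lengths are in m, angles in rad, forces in N, time in s.
With the tool pointing down it reaches from about 0.425 to 0.825 m from the base axis. Payload 3.6 kg.
Tool frame: the origin (TCP) lies at the very end of the fingers, on their centre line; the grasp point (between the pads) lies 19 mm behind it; z points along the fingers, y is the line along which they close (so a half turn about z gives the same grasp; the last joint's range is limited). The gripper opens to 93 mm and grips with 3 to 60 N. Pads are 15 mm wide; open, the fingers measure 128 mm over their backs; the gripper's body (75 mm by 188 mm) begins 65 mm behind the grasp point.
Start: joints at [-1.236, 0.615, -0.013, 1.423, 0.008, 1.103, -0.04], TCP at [0.229, 0.608, 0.219] pointing down, gripper open.
Joint ranges: [-3.12, 3.12], [-0.3, 2.06], [-1.34, 1.32], [0.26, 2.42], [-1.36, 4.5], [0.01, 1.98], [-2.84, 2.84]. Speed limits (rad/s): [2.79, 2.79, 3.14, 3.14, 3.14, 3.14, 3.14].

### API

Orientations are given as a unit quaternion [x, y, z, w].
In Python, from cell import arm gives the robot as it stands.
- The arm moves only by the tool apply_moves, never from a script. Its argument "rows" is one flat list of numbers, 5 for each row, row after row: the closure, from -1 (fully open) to 1 (shut), then the shift along the tool's x, y, z normalised to -1 to 1, where 1 is 0.4 m, then the turn about the tool's z normalised to -1 to 1, where 1 is 90 degrees. A call has 1 to 12 rows; each row is the pose to reach, as a shift and turn from the pose commanded when the call began, along the tool's axes at that moment; what a row does not reach only later rows make up. A row lasts 1/8 s, in which the tool goes at most 62.5 mm and 10.7 degrees, less where a joint would pass 70% of its speed; a pose out of reach is approached as far as the arm can. A call with a number of a shift or a turn outside -1 to 1 is refused whole. A call with a gripper value outside its range is refused whole. The fingers move at their own pace and stop on an object; "squeeze" is the grip in N (left out, the last holds). Time passes only in rows, so rows that repeat a pose let the fingers close. It gives the time, the measured TCP pose, the force, the opening and the grip force at its end, in the units of the state.
- arm.observe(): the state, without advancing time (a new reading comes with each control period).
- arm.read_camera(name): name is "scene" or "side" or "wrist"; returns a dict with "img" (420x560x3 uint8, red, green, blue), "range_z" (420x560 float32, m along the optical axis (not along the pixel's ray), 0 where there is no reading), "fx", "fy", "cx", "cy" (pixels), "k1" (the pictures are not rectified: a ray, as slopes to the right and down, at radius r is drawn at 1 + k1 r^2 times it, then the intrinsics apply), "R" (3x3) and "t" (3): a world point X has camera coordinates R X + t. Camera axes: x right, y down, z forward; pixel columns grow to the right and rows downward; lengths in m; the calibration is good to about 2 mm. A picture is of the moment at which its call begins.
- arm.close_job(): hands the job in; it is judged then, once.
The state is a dict: "time": time; "q": joint angles; "qvel": joint speeds; "effort": joint torques, N m; "ee_pos": TCP position; "eef_rot": TCP orientation; "wrist_force": force on the tool from outside, world axes, zero at the start; "wrist_torque": the same for the moment, N m; "finger_gap": finger opening in m; "grip_force": force on a finger pad.
Only numpy, scipy, OpenCV 4.12 (cv2) and the standard library are available. Lean on these libraries where they do the work, as an engineer would, in place of code of your own. Each camera call takes 0.05 s, during which the arm holds its last target. There are 200 camera calls.

## Working session

There is one attempt and no reset: what is moved stays moved. The work goes in short steps, Python scripts to look and compute and a tool call to move; the robot and the scene stay as the last step left them, time stands still between calls to the robot, and variables do not carry over. Pictures are saved under pics/ and viewed, at most 10 in all, crops included, and the job is handed in when it is done.

Besides the shell and the picture viewer there is one more tool, called after "Request:" as a command line: name --argument value ..., lists and objects as JSON in quotes. apply_moves: Moves the arm, as the interface text tells. Scaled input: -1 to 1 covers 0.4 m each way for a shift and 90 degrees each way for a turn. Its arguments: {"type":"object","properties":{"rows":{"type":"array","items":{"type":"number"}},"squeeze":{"type":"number"}},"required":["rows"]}

```bash
mkdir -p pics; ls; python3 - <<'E'
from cell import arm
import cv2,pickle
o=arm.observe();print(o)
d={}
for n in("scene","side"):
    c=arm.read_camera(n);d[n]=c
    cv2.imwrite(f"pics/{n}0.png",c["img"][:,:,::-1])
    print(n,c["R"],c["t"],c["fx"],c["cx"],c["cy"],c["k1"])
pickle.dump(d,open("c0.pkl","wb"))
E
```

```text
pics
{'time': 0.0, 'q': array([-1.23646514,  0.61593663, -0.01263825,  1.42488305,  0.00813202,
        1.10342509, -0.04040285]), 'qvel': array([ 0.00013011,  0.00043719, -0.00154274, -0.00115913, -0.00092196,
       -0.00111886,  0.00049678]), 'effort': array([ 8.54798668e-05, -4.58933508e+01,  2.09239027e-01, -1.65738916e+01,
       -6.10778946e-02,  2.05632846e-02,  2.35765337e-04]), 'ee_pos': array([0.2291913 , 0.60740011, 0.2174751 ]), 'eef_rot': array([ 1.79391114e-01,  9.83776975e-01, -1.28418923e-03, -2.06650601e-04]), 'wrist_force': array([ 0.42581976,  0.08249103, -1.07629365]), 'wrist_torque': array([0.01499918, 0.00796391, 0.02154264]), 'grip_force': 0.0, 'finger_gap': 0.09289496702757892}
scene [[ 0.73667894  0.67609411  0.01417364]
 [ 0.49992269 -0.53036714 -0.68468095]
 [-0.45539153  0.51147576 -0.72870509]] [-0.43324441 -0.14392628  1.77074256] 495.6040064803361 277.2795670560131 208.53720148308474 -0.1672294355947753
side [[ 0.84925515 -0.52793228 -0.00729381]
 [-0.38553891 -0.61063818 -0.69172304]
 [ 0.36072904  0.5902614  -0.72212606]] [-0.41784323  0.33061733  1.3367641 ] 545.3360319631231 272.18475439399833 207.8015033352431 0.06641059503670557
```

View pics/scene0.png

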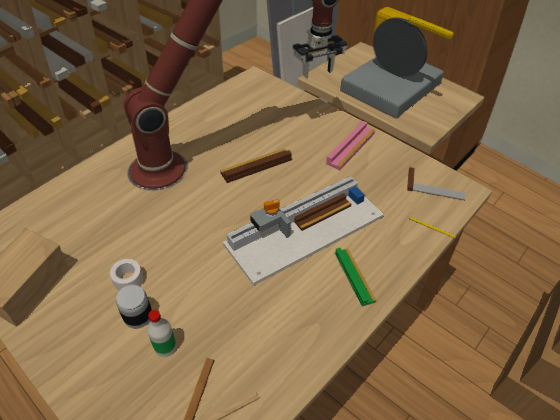

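View pics/side0.png

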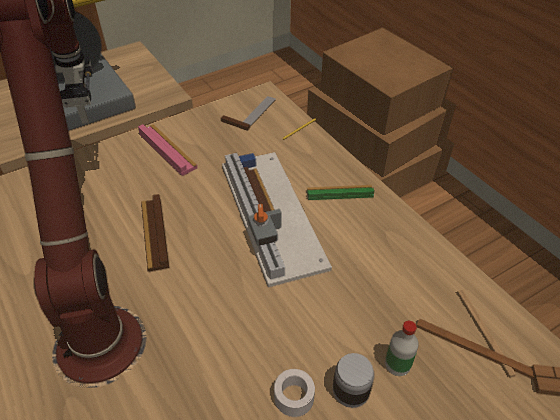

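The scene picture shows the jig at about (305,228): its blue block is at (357,195), the orange knob at (272,206), and the dark moulding inside it at (322,211). The tin (133,305), bottle (162,335) and tape (125,273) are well clear. The side view agrees, with the knob at (262,213).

```bash
cat > h.py <<'E'
import numpy as np,cv2
def cloud(c):
    h,w=c["range_z"].shape
    v,u=np.mgrid[:h,:w]
    x=(u-c["cx"])/c["fx"];y=(v-c["cy"])/c["fy"]
    a,b=x.copy(),y.copy()
    for _ in range(8):
        s=1+c["k1"]*(a*a+b*b);a=x/s;b=y/s
    z=c["range_z"];P=np.stack([a*z,b*z,z],-1)
    return (P-c["t"])@c["R"], z>0      # R^T(P-t)
def hsv(c): return cv2.cvtColor(c["img"],cv2.COLOR_RGB2HSV)
def pts(c,lo,hi,zr,ctr=None,rad=9):
    P,ok=cloud(c);m=(cv2.inRange(hsv(c),np.array(lo),np.array(hi))>0)&ok&(P[...,2]>zr[0])&(P[...,2]<zr[1])
    if ctr is not None:m&=np.hypot(P[...,0]-ctr[0],P[...,1]-ctr[1])<rad
    return P[m]
def tojig(P,o,yaw):
    c,s=np.cos(yaw),np.sin(yaw);R=np.array([[c,-s],[s,c]])
    Q=P.copy();Q[:,:2]=(P[:,:2]-o)@R;return Q
E
python3 - <<'E'
import pickle,numpy as np,cv2
from h import *
d=pickle.load(open("c0.pkl","rb"))
for n,uv in(("scene",(272,206)),("side",(262,213))):
    c=d[n];P,ok=cloud(c)
    K=P[uv[1],uv[0]];print(n,K,hsv(c)[uv[1],uv[0]])
    kn=pts(c,(5,150,130),(20,255,255),(.08,.15),K[:2],.05);print("knob",len(kn),kn.mean(0),kn.max(0))
    b=pts(c,(100,120,40),(125,255,255),(.02,.07),K[:2],.4);print("blue",len(b),b.mean(0),b.min(0),b.max(0))
    m=((P[...,2]>.012)&(P[...,2]<.1)&ok&(np.hypot(P[...,0]-K[0],P[...,1]-K[1])<.42)).astype(np.uint8)
    k,l,st,ce=cv2.connectedComponentsWithStats(m);print(st[:, 4][st[:,4]>200])
    i=l[c and uv[1]+8,uv[0]];i=1+np.argmax(st[1:,4])
    Q=P[l==i];r=cv2.minAreaRect(Q[:,:2].astype(np.float32)*1000);print("rect",r)
    t=Q[np.abs(Q[:,2]-.058)<.004];print("fence rect",cv2.minAreaRect(t[:,:2].astype(np.float32)*1000),np.median(t[:,2]))
    t=Q[np.abs(Q[:,2]-.018)<.004];print("board z",np.median(t[:,2]))
E
```

```text
scene [0.50512842 0.06447989 0.11977925] [ 15 249 120]
knob 87 [0.50333844 0.06334158 0.12125761] [0.51774019 0.08640462 0.13725023]
blue 177 [0.62310237 0.34552727 0.04505989] [0.59103048 0.32610108 0.02135507] [0.64687429 0.37407846 0.05882771]
[225714    854   7758    667]
rect ((581.9016723632812, 139.8950653076172), (501.9375305175781, 185.70729064941406), 75.8553237915039)
fence rect ((542.37109375, 148.94369506835938), (482.4707336425781, 92.99116516113281), 74.8402328491211) 0.057999133392027356
board z 0.017991505762731504
side [0.494532   0.05344858 0.13517693] [ 11 188 168]
knob 95 [0.49789501 0.06550816 0.12202806] [0.51520069 0.08611165 0.13810056]
blue 38 [0.61757555 0.35322056 0.05294026] [0.59344573 0.33735526 0.02993829] [0.63963333 0.36673394 0.05885933]
[225023   7675    664   1414]
rect ((580.0630493164062, 143.01834106445312), (507.4631652832031, 182.35635375976562), 75.87420654296875)
fence rect ((540.9344482421875, 152.8311309814453), (486.29669189453125, 92.68607330322266), 74.38140869140625) 0.05865478944283322
board z 0.018911087531035074
```

```bash
python3 - <<'E'
import pickle
from h import *
d=pickle.load(open("c0.pkl","rb"))
o=np.array([.581,.1415]);yaw=np.radians(-14.14)
def ext(s,Q):
    if len(Q)<5:return print(s,len(Q))
    q=lambda p:np.round(np.percentile(Q,p,axis=0)*1000,1)
    print(s,len(Q),"lo",q(3),"med",q(50),"hi",q(97))
for n in d:
    print(n);c=d[n];P,ok=cloud(c);Q=tojig(P[ok],o,yaw);H=hsv(c)[ok]
    box=(abs(Q[:,0])<.11)&(abs(Q[:,1])<.27)
    X,Y,Z=Q.T
    blue=box&(H[:,0]>100)&(H[:,0]<125)&(H[:,1]>120)
    ext("blue top",Q[blue&(Z>.049)]);ext("blue all",Q[blue&(Z>.025)])
    f=box&(abs(Z-.058)<.003)&(X<0)
    ext("fence",Q[f]);
    for a,b in((-.24,-.2),(0.12,.16),(.19,.22)):ext(f"fence{a}",Q[f&(Y>a)&(Y<b)])
    ext("carriage",Q[box&(abs(Z-.088)<.003)])
    ext("foot",Q[box&(X>-.03)&(X<.02)&(Z>.055)&(Z<.084)])
    kn=box&(Z>.08)&(H[:,0]<20)&(H[:,1]>150);ext("knob",Q[kn]);ext("knobtop",Q[kn&(Z>.127)])
    T=Q[kn&(Z>.127)];
    if len(T)>10:print(cv2.minAreaRect((T[:,:2]*1000).astype(np.float32)))
    m=box&(X>-.045)&(X<.03)&(Z>.03)&(Z<.05)&(Y<.188)&(Y>-.1);ext("mould",Q[m])
    if m.any():print(cv2.minAreaRect((Q[m&(Z>.04)][:,:2]*1000).astype(np.float32)))
    ext("board",Q[box&(abs(Z-.018)<.003)])
    cr=cv2.resize(c["img"][140:290,200:400],None,fx=3.9,fy=3.9,interpolation=cv2.INTER_CUBIC)
    cv2.imwrite(f"pics/{n}0c.png",cr[:,:,::-1])
E
```

```text
scene
blue top 84 lo [-34.6 195.9  49.3] med [ -9.5 210.2  52.7] hi [ 10.6 224.   56.7]
blue all 173 lo [-38.4 195.   27.2] med [ -5.9 205.7  48.5] hi [ 11.  225.6  55.7]
fence 863 lo [ -79.1 -230.3   55.3] med [-57.7  29.1  58. ] hi [-37.6 225.6  60.7]
fence-0.24 103 lo [ -79.1 -238.9   55.5] med [ -59.1 -218.8   57.9] hi [ -40.1 -201.    60.3]
fence0.12 81 lo [-78.4 121.1  55.3] med [-55.2 140.5  58.1] hi [-39.  159.   60.4]
fence0.19 58 lo [-77.9 191.8  55.2] med [-54.3 205.3  57. ] hi [ -5.5 219.4  60.5]
carriage 288 lo [ -86.6 -150.9   85.3] med [ -47.9 -113.4   87.8] hi [ -6.3 -64.7  90.7]
foot 89 lo [ -29.7 -123.4   55.5] med [ -7.6 -76.4  68. ] hi [  5.9 211.4  83.4]
knob 159 lo [ -67.  -114.7  104.1] med [-54.7 -95.7 120.5] hi [-44.4 -73.4 134.9]
knobtop 58 lo [ -70.6 -113.6  127.5] med [-59.  -95.7 130.7] hi [-48.8 -73.  136.1]
((-60.27725601196289, -93.21351623535156), (45.798362731933594, 18.76658821105957), 78.22509765625)
mould 764 lo [-42.3 -79.9  30.4] med [-23.1  59.3  39.4] hi [  5.5 172.9  49.1]
((-31.296855926513672, 43.9364013671875), (48.200599670410156, 283.612
[... 629 characters left out ...]
arriage 376 lo [ -90.4 -150.9   85.4] med [ -60.6 -113.5   88.5] hi [ -7.1 -63.8  90.8]
foot 103 lo [-28.3 -78.5  55.2] med [-13.8 -73.7  63.2] hi [  2.9 222.8  83.5]
knob 142 lo [ -78.2 -115.3  102.9] med [-65.  -97.3 120. ] hi [-47.4 -74.3 135.7]
knobtop 61 lo [ -70.8 -115.2  127.9] med [-63.5 -94.9 132.8] hi [-54.5 -73.  135.9]
((-63.11065673828125, -93.9240493774414), (44.59457778930664, 13.365058898925781), 79.25479125976562)
mould 471 lo [-37.  -74.6  30.4] med [-14.8  75.4  35.7] hi [  2.3 173.7  49.5]
((-20.77752113342285, 49.38396453857422), (35.91740798950195, 258.5262756347656), 1.9552650451660156)
board 3019 lo [ -89.4 -244.8   15.5] med [ 32.7 -91.4  18.6] hi [ 85.  221.2  20.8]
```

View pics/scene0c.png

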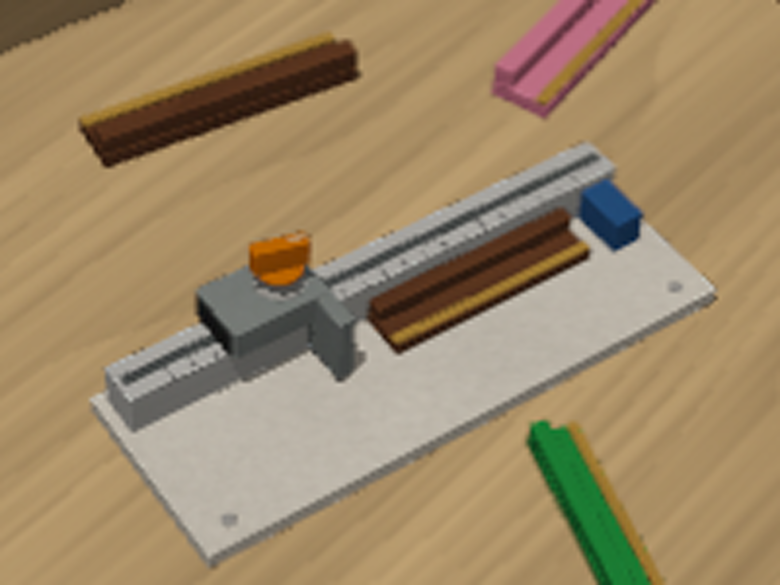

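The crop shows the knob's red band up at about (280,250) with the bar nearly along the fence, the black push pad at (210,318), and the moulding between the foot (345,350) and the blue block (610,213). I'll write a helper for the move numbers.

```bash
cat >> h.py <<'E'
from scipy.spatial.transform import Rotation as Rn
O=np.array([.581,.1415]);YAW=np.radians(-14.14)   # working jig frame (measured)
def goal(arm,jx,jy,z,ydeg):
    """numbers for a target in working jig frame; ydeg = world angle of tool y"""
    s=arm.observe();R=Rn.from_quat(s["eef_rot"]).as_matrix()
    c,n=np.cos(YAW),np.sin(YAW);w=np.r_[O+[c*jx-n*jy,n*jx+c*jy],z]
    sh=R.T@(w-s["ee_pos"])/.4
    now=np.degrees(np.arctan2(R[1,1],R[0,1]))
    print("world",w.round(4),"shift",sh.round(4),"turn",round(((now-ydeg+180)%360-180)/90,4),"now",round(now,2),"jig",tojig(s["ee_pos"][None],O,YAW)[0].round(4),"F",s["wrist_force"].round(1),"t",s["time"])
E
python3 -c "
from h import *
from cell import arm
goal(arm,-.06,-.178,.15,-14.14)"
```

```text
world [ 0.4793 -0.0164  0.15  ] shift [-1.1356 -1.2383  0.1719] turn 0.9275 now 69.33 jig [-0.455   0.3659  0.2176] F [ 0.3 -0.2 -0.9] t 0.1
```

Request:
apply_moves --rows '[1,-0.57,-0.62,0.05,0.9275,1,-0.57,-0.62,0.05,0.9275,1,-0.57,-0.62,0.05,0.9275,1,-0.57,-0.62,0.05,0.9275,1,-0.57,-0.62,0.05,0.9275,1,-0.57,-0.62,0.05,0.9275,1,-0.57,-0.62,0.05,0.9275,1,-0.57,-0.62,0.05,0.9275,1,-0.57,-0.62,0.05,0.9275,1,-0.57,-0.62,0.05,0.9275]' --squeeze 20

```text
time: 1.35
ee_pos: [0.355, 0.2956, 0.1985]
eef_rot: [0.788, 0.616, -0.0, 0.0]
wrist_force: [-0.9, -0.2, -0.1]
finger_gap: 0.0009
grip_force: 0.0
```

```bash
python3 -c "
from h import *
from cell import arm
goal(arm,-.06,-.178,.15,-14.14)"
```

```text
world [ 0.4793 -0.0164  0.15  ] shift [-0.6818  0.4905  0.1214] turn 0.0015 now -14.01 jig [-0.2568  0.0943  0.1985] F [-0.9 -0.2 -0.1] t 1.35
```

Request:
apply_moves --rows '[1,-0.68,0.49,0.12,0,1,-0.68,0.49,0.12,0,1,-0.68,0.49,0.12,0,1,-0.68,0.49,0.12,0,1,-0.68,0.49,0.12,0,1,-0.68,0.49,0.12,0,1,-0.68,0.49,0.12,0,1,-0.68,0.49,0.25,0,1,-0.68,0.49,0.328,0,1,-0.68,0.49,0.328,0]'

```text
time: 2.6
ee_pos: [0.4768, -0.0138, 0.0659]
eef_rot: [0.788, 0.616, -0.002, -0.002]
wrist_force: [-0.4, -0.4, 0.1]
finger_gap: 0.0007
grip_force: 0.0
```

```bash
python3 -c "
from h import *
from cell import arm
goal(arm,-.06,-.158,.067,-14.14)
c=arm.read_camera('side');cv2.imwrite('pics/s1.png',cv2.resize(c['img'][140:290,180:340],None,fx=4,fy=4)[:,:,::-1])"
```

```text
world [0.4842 0.0029 0.067 ] shift [ 0.0452  0.008  -0.0027] turn 0.0021 now -13.95 jig [-0.0631 -0.1761  0.0659] F [-0.4 -0.4  0.1] t 2.6
```

View pics/s1.png

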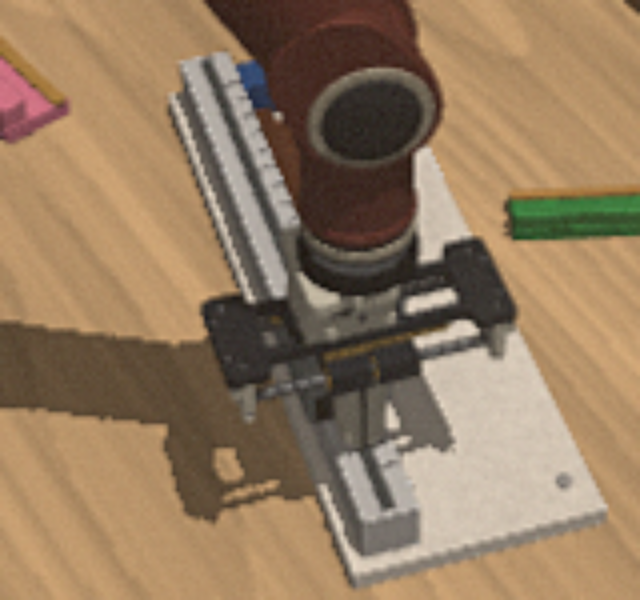

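The crop shows the closed fingers just above the fence behind the stop, at about (365,440). I'll push slowly.

Request:
apply_moves --rows '[1,0.008,0.007,0,0,1,0.016,0.007,0,0,1,0.024,0.007,0,0,1,0.032,0.007,0,0,1,0.04,0.007,0,0,1,0.048,0.007,0,0,1,0.056,0.007,0,0,1,0.064,0.007,0,0,1,0.072,0.007,0,0,1,0.08,0.007,0,0,1,0.088,0.007,0,0,1,0.096,0.007,0,0]'

```text
time: 4.15
ee_pos: [0.4902, 0.018, 0.0675]
eef_rot: [0.79, 0.614, -0.001, 0.001]
wrist_force: [-2.7, -5.1, 1.6]
finger_gap: 0.0004
grip_force: 2.6
```

Request:
apply_moves --rows '[1,0.008,0,0,0,1,0.016,0,0,0,1,0.024,0,0,0,1,0.032,0,0,0,1,0.04,0,0,0,1,0.048,0,0,0,1,0.056,0,0,0,1,0.064,0,0,0]'

```text
time: 5.15
ee_pos: [0.4963, 0.0421, 0.0675]
eef_rot: [0.79, 0.614, -0.002, 0.001]
wrist_force: [-2.4, -6.6, 2.1]
finger_gap: 0.0001
grip_force: 3.4
```

```bash
cat > look.py <<'E'
import sys
from h import *
from cell import arm
goal(arm,-.06,-.11,.067,-14.14)
for n in("scene","side"):
    c=arm.read_camera(n)
    cv2.imwrite(f"pics/{n}{sys.argv[1]}.png",cv2.resize(c["img"][150:270,220:380],None,fx=4.9,fy=4.9,interpolation=2)[:,:,::-1])
    P,ok=cloud(c);Q=tojig(P[ok],O,YAW);H=hsv(c)[ok];X,Y,Z=Q.T
    b=(abs(X)<.11)&(abs(Y)<.27)
    f=b&(X>-.02)&(X<.004)&(Z>.055)&(Z<.083)&(H[:,1]<90)
    m=b&(X>-.045)&(X<.03)&(Z>.026)&(Z<.05)&(Y<.193)&(H[:,0]<25)&(H[:,1]>110)
    bl=b&(H[:,0]>100)&(H[:,0]<125)&(H[:,1]>120)&(Z>.025)
    p=lambda M,i:np.round(np.percentile(Q[M][:,i],[2,98])*1000,1) if M.any() else None
    print(n,"foot y",p(f,1),"mould x,y",p(m,0),p(m,1),"blue y",p(bl,1))
E
python3 look.py a
```

```text
world [0.4959 0.0495 0.067 ] shift [ 0.0177 -0.0055  0.0012] turn -0.0018 now -14.3 jig [-0.0578 -0.1171  0.0675] F [-2.4 -6.6  2.1] t 5.15
scene foot y [-36. -20.] mould x,y [-36.9   6.8] [ -6.2 174. ] blue y [196.5 225.2]
side foot y [224.3 224.3] mould x,y [-37.1 -25.6] [133.4 179.3] blue y [196.1 227.8]
```

Request:
apply_moves --rows '[1,0.005,0,0,0,1,0.01,0,0,0,1,0.015,0,0,0,1,0.02,0,0,0,1,0.025,0,0,0]'

```text
time: 5.88
ee_pos: [0.4987, 0.0514, 0.0675]
eef_rot: [0.79, 0.613, -0.002, 0.001]
wrist_force: [-1.7, -6.6, 2.5]
finger_gap: 0.0006
grip_force: 3.4
```

Request:
apply_moves --rows '[1,0.003,0,0,0,1,0.005,0,0,0]'

```text
time: 6.12
ee_pos: [0.4992, 0.0534, 0.0675]
eef_rot: [0.79, 0.614, -0.002, 0.001]
wrist_force: [-2.5, -7.1, 2.6]
finger_gap: 0.0005
grip_force: 3.4
```

```bash
python3 look.py b
```

```text
world [0.4959 0.0495 0.067 ] shift [-0.0115 -0.0055  0.0014] turn -0.0019 now -14.31 jig [-0.0578 -0.1054  0.0675] F [-2.5 -7.1  2.6] t 6.125
scene foot y [-23.8  -8.2] mould x,y [-36.5   6.4] [  6.8 185.5] blue y [195.2 226.1]
side foot y [227.8 227.8] mould x,y [-37.6 -27. ] [144.5 189.9] blue y [199.8 225.4]
```

View pics/sceneb.png

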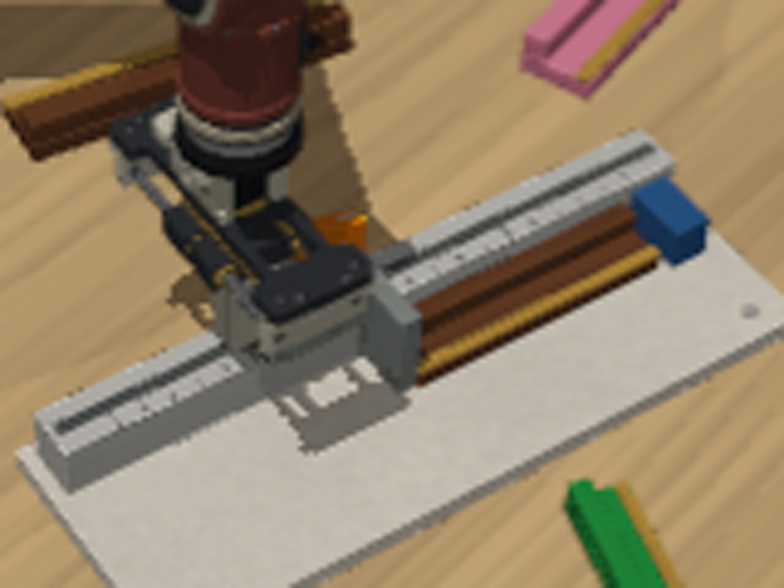

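The crop shows the foot against the moulding's near end (415,350) and the far end almost at the blue block (640,225). I'll creep on until the force rises.

Request:
apply_moves --rows '[1,0.0015,0,0,0,1,0.003,0,0,0,1,0.0045,0,0,0]'

```text
time: 6.6
ee_pos: [0.4996, 0.0551, 0.0675]
eef_rot: [0.79, 0.613, -0.002, 0.001]
wrist_force: [-1.0, -6.3, 3.3]
finger_gap: 0.0005
grip_force: 3.4
```

Request:
apply_moves --rows '[1,0.0015,0,0,0,1,0.003,0,0,0]'

```text
time: 6.85
ee_pos: [0.4999, 0.0562, 0.0675]
eef_rot: [0.79, 0.613, -0.002, 0.001]
wrist_force: [-2.3, -6.5, 3.0]
finger_gap: 0.0008
grip_force: 3.4
```

Request:
apply_moves --rows '[1,0.0015,0,0,0,1,0.003,0,0,0]'

```text
time: 7.1
ee_pos: [0.5002, 0.0574, 0.0675]
eef_rot: [0.79, 0.613, -0.002, 0.001]
wrist_force: [-1.8, -6.5, 2.4]
finger_gap: 0.0004
grip_force: 3.4
```

Request:
apply_moves --rows '[1,0.0015,0,0,0,1,0.003,0,0,0]'

```text
time: 7.35
ee_pos: [0.5005, 0.0585, 0.0675]
eef_rot: [0.79, 0.613, -0.002, 0.001]
wrist_force: [-2.6, -6.5, 2.7]
finger_gap: 0.0004
grip_force: 3.4
```

Request:
apply_moves --rows '[1,0.0015,0,0,0,1,0.003,0,0,0]'

```text
time: 7.6
ee_pos: [0.5008, 0.0596, 0.0675]
eef_rot: [0.79, 0.613, -0.002, 0.001]
wrist_force: [-3.2, -7.7, 2.9]
finger_gap: 0.0004
grip_force: 3.9
```

Request:
apply_moves --rows '[1,0.0015,0,0,0,1,0.003,0,0,0]'

```text
time: 7.85
ee_pos: [0.5008, 0.0596, 0.0675]
eef_rot: [0.79, 0.613, -0.003, 0.002]
wrist_force: [-2.8, -8.8, 3.9]
finger_gap: 0.0005
grip_force: 4.7
```

Request:
apply_moves --rows '[1,0.0015,0,0,0,1,0.003,0,0,0]'

```text
time: 8.1
ee_pos: [0.5007, 0.0597, 0.0676]
eef_rot: [0.79, 0.613, -0.003, 0.002]
wrist_force: [-2.4, -10.3, 4.9]
finger_gap: 0.0006
grip_force: 5.6
```

```bash
python3 look.py c
```

```text
world [0.4959 0.0495 0.067 ] shift [-0.0276 -0.0053  0.0016] turn -0.0029 now -14.4 jig [-0.0578 -0.099   0.0676] F [ -2.4 -10.3   4.9] t 8.1
scene foot y [-17.7  -0.5] mould x,y [-36.4   6.7] [ 11.3 189.6] blue y [195.9 226.2]
side foot y [205.4 227.9] mould x,y [-37.3 -27.4] [153.  191.2] blue y [199.8 226.8]
```

Contact is confirmed: position is steady at 0.0597 while the force climbs. Now I'll back off and rise to check the knob and the moulding's gap to the fence.

Request:
apply_moves --rows '[1,-0.03,0,0,0,1,-0.05,0,0,0,1,-0.05,0,-0.15,0,1,-0.05,0,-0.28,0,1,-0.3,-0.2,-0.3,0,1,-0.45,-0.3,-0.3,0,1,-0.45,-0.3,-0.3,0]'

```text
time: 9.07
ee_pos: [0.3506, -0.072, 0.1874]
eef_rot: [0.788, 0.615, 0.001, 0.0]
wrist_force: [0.3, -1.5, 0.3]
finger_gap: 0.0006
grip_force: 0.0
```

```bash
cat > m.py <<'E'
from h import *
from cell import arm
import sys
goal(arm,-.06,-.11,.067,-14.14)
for n in("scene","side"):
    c=arm.read_camera(n);P,ok=cloud(c);Q=tojig(P[ok],O,YAW);H=hsv(c)[ok];X,Y,Z=Q.T
    cv2.imwrite(f"pics/{n}{sys.argv[1]}.png",cv2.resize(c["img"][150:270,220:380],None,fx=4.9,fy=4.9,interpolation=2)[:,:,::-1])
    b=(abs(X)<.11)&(abs(Y)<.27)
    k=b&(Z>.08)&(Z<.15)&(H[:,0]<20)&(H[:,1]>150);T=Q[k];print(n,"knob",len(T),T.mean(0).round(4),"zmax",np.percentile(T[:,2],97))
    t=T[T[:,2]>np.percentile(T[:,2],97)-.008];print("rect",cv2.minAreaRect((t[:,:2]*1000).astype(np.float32)))
    g=b&(H[:,0]>17)&(H[:,0]<28)&(H[:,1]>120)&(X>-.02)&(X<.04)&(Y<.19)&(Y>-.02)&(Z>.021);G=Q[g]
    if len(G)>20:
        f=np.polyfit(G[:,1],G[:,0],1);print("gold line x at y=0,190 mm",(np.polyval(f,[0,.19])*1000).round(1),len(G),"y",np.percentile(G[:,1],[2,98]))
    for y0 in(.03,.16):
        e=b&(abs(Y-y0)<.02)&(X<-.02)&(X>-.07)&(H[:,1]>110)&(Z>.035); q=b&(abs(Y-y0)<.02)&(X<0)&(X>-.1)&(abs(Z-.058)<.003)&(H[:,1]<80)
        print(y0,"dark xmin",np.percentile(X[e],5)*1000 if e.any() else None,"fence xmin/max",np.percentile(X[q],[3,97])*1000 if q.any() else None)
E
python3 m.py d
```

```text
world [0.4959 0.0495 0.067 ] shift [0.3826 0.2782 0.3017] turn 0.001 now -14.05 jig [-0.1712 -0.2633  0.1874] F [ 0.3 -1.5  0.3] t 9.075
scene knob 155 [-0.0559 -0.0336  0.1198] zmax 0.13302151546288116
rect ((-58.665985107421875, -31.315950393676758), (48.07298278808594, 16.377256393432617), 75.50120544433594)
gold line x at y=0,190 mm [-1.9  0. ] 124 y [0.00677292 0.184565  ]
0.03 dark xmin -35.44831694999861 fence xmin/max [-77.56236752 -39.12614413]
0.16 dark xmin -37.00409452641025 fence xmin/max [-77.81798847 -39.12633593]
side knob 126 [-0.0641 -0.0336  0.12  ] zmax 0.13551524818258293
rect ((-61.95994567871094, -29.738271713256836), (46.40488052368164, 11.183226585388184), 73.73919677734375)
0.03 dark xmin -30.916286333387553 fence xmin/max [-65.40648351 -50.63757701]
0.16 dark xmin -36.35507931783825 fence xmin/max None
```

View pics/scened.png

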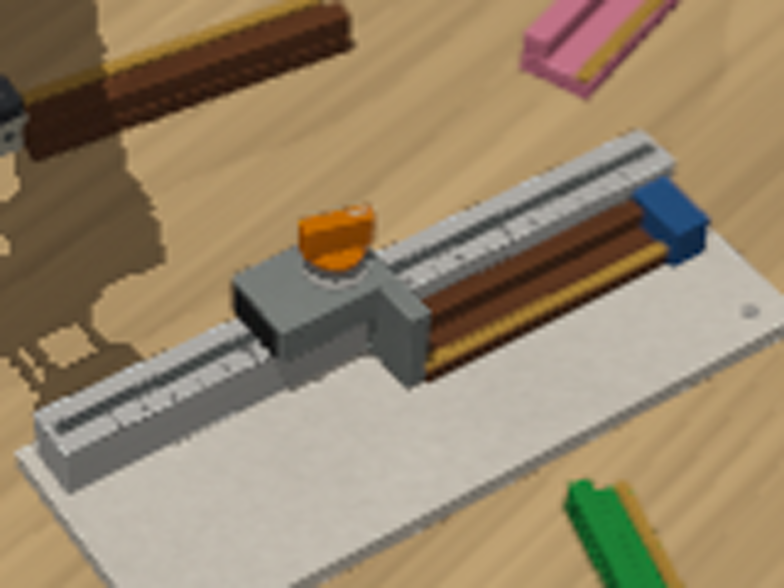

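The crop shows both ends butted, the foot at (425,340) and the block at (660,230). A gap of 1–3 mm to the fence remains with about 0.5° of yaw, so I'll nudge the moulding gently against the fence.

```bash
python3 -c "
from h import *
from cell import arm
goal(arm,.042,.093,.025,-14.14)"
```

```text
world [0.6444 0.2214 0.025 ] shift [0.9018 0.5375 0.404 ] turn -0.0051 now -14.6 jig [-0.1753 -0.2661  0.1871] F [ 0.4  0.3 -0.1] t 9.175
```

Request:
apply_moves --rows '[1,0.9,0.54,0,-0.005,1,0.9,0.54,0,-0.005,1,0.9,0.54,0,-0.005,1,0.9,0.54,0,-0.005,1,0.9,0.54,0,-0.005,1,0.9,0.54,0,-0.005,1,0.9,0.54,0,-0.005,1,0.9,0.54,0,-0.005,1,0.9,0.54,0.12,-0.005,1,0.9,0.54,0.25,-0.005,1,0.9,0.54,0.35,-0.005,1,0.9,0.54,0.4,-0.005]'

```text
time: 10.68
ee_pos: [0.647, 0.2242, 0.0246]
eef_rot: [0.787, 0.618, -0.002, -0.001]
wrist_force: [-0.5, 0.1, -0.5]
finger_gap: 0.0004
grip_force: 0.0
```

```bash
python3 -c "
from h import *
from cell import arm
goal(arm,.0235,.093,.025,-14.14)"
```

```text
world [0.6265 0.2259 0.025 ] shift [-0.0081 -0.0509 -0.0008] turn 0.0046 now -13.73 jig [0.0438 0.0964 0.0246] F [-0.5  0.1 -0.5] t 10.675
```

Request:
apply_moves --rows '[1,-0.008,-0.015,0,0,1,-0.008,-0.03,0,0,1,-0.008,-0.035,0,0,1,-0.008,-0.038,0,0,1,-0.008,-0.041,0,0]'

```text
time: 11.3
ee_pos: [0.6328, 0.2258, 0.0277]
eef_rot: [0.786, 0.618, 0.001, 0.0]
wrist_force: [0.7, -1.3, 0.0]
finger_gap: 0.0005
grip_force: 0.0
```

Request:
apply_moves --rows '[1,0,-0.003,0,0,1,0,-0.006,0,0]'

```text
time: 11.55
ee_pos: [0.6301, 0.2262, 0.027]
eef_rot: [0.786, 0.618, -0.0, 0.0]
wrist_force: [0.5, -0.4, -0.1]
finger_gap: 0.0002
grip_force: 0.0
```

Request:
apply_moves --rows '[1,0,-0.003,0,0,1,0,-0.006,0,0]'

```text
time: 11.8
ee_pos: [0.6277, 0.2268, 0.027]
eef_rot: [0.786, 0.618, -0.0, 0.0]
wrist_force: [0.2, 0.3, -0.2]
finger_gap: 0.0004
grip_force: 0.0
```

```bash
python3 -c "
from h import *
from cell import arm
goal(arm,.0235,.093,.025,-14.14)"
```

```text
world [0.6265 0.2259 0.025 ] shift [-0.0028 -0.0024  0.005 ] turn 0.005 now -13.69 jig [0.0244 0.0941 0.027 ] F [ 0.2  0.3 -0.2] t 11.8
```

Request:
apply_moves --rows '[1,0,-0.003,0,0,1,0,-0.006,0,0]'

```text
time: 12.05
ee_pos: [0.6254, 0.2274, 0.027]
eef_rot: [0.786, 0.618, -0.0, 0.0]
wrist_force: [0.8, -0.1, -0.1]
finger_gap: 0.0005
grip_force: 0.0
```

Request:
apply_moves --rows '[1,0,-0.003,0,0,1,0,-0.006,0,0]'

```text
time: 12.3
ee_pos: [0.623, 0.228, 0.0271]
eef_rot: [0.786, 0.618, -0.0, -0.0]
wrist_force: [0.4, 1.6, -0.3]
finger_gap: 0.0003
grip_force: 0.0
```

Request:
apply_moves --rows '[1,0,-0.003,0,0,1,0,-0.005,0,0]'

```text
time: 12.55
ee_pos: [0.6211, 0.2284, 0.0271]
eef_rot: [0.786, 0.618, -0.0, 0.0]
wrist_force: [-0.7, 0.4, -0.4]
finger_gap: 0.0003
grip_force: 0.0
```

Request:
apply_moves --rows '[1,0,-0.003,0,0,1,0,-0.006,0,0]'

```text
time: 12.8
ee_pos: [0.6188, 0.229, 0.0271]
eef_rot: [0.786, 0.618, -0.0, 0.0]
wrist_force: [0.0, -0.4, -0.3]
finger_gap: 0.0007
grip_force: 0.0
```

Request:
apply_moves --rows '[1,0,-0.003,0,0,1,0,-0.005,0,0]'

```text
time: 13.05
ee_pos: [0.6168, 0.2295, 0.0271]
eef_rot: [0.786, 0.618, -0.0, -0.0]
wrist_force: [0.1, 1.2, -0.2]
finger_gap: 0.0007
grip_force: 0.0
```

```bash
python3 look.py e
```

```text
world [0.4959 0.0495 0.067 ] shift [-0.5089 -0.187  -0.0998] turn 0.005 now -13.69 jig [0.0132 0.0941 0.0271] F [ 0.1  1.2 -0.2] t 13.05
scene foot y [-17.8  86.9] mould x,y [-36.    5.6] [  8.2 144.1] blue y [197.1 226.1]
side foot y [-18.7 100.1] mould x,y [-36.6   0.8] [ 53.1 184.6] blue y None
```

View pics/scenee.png

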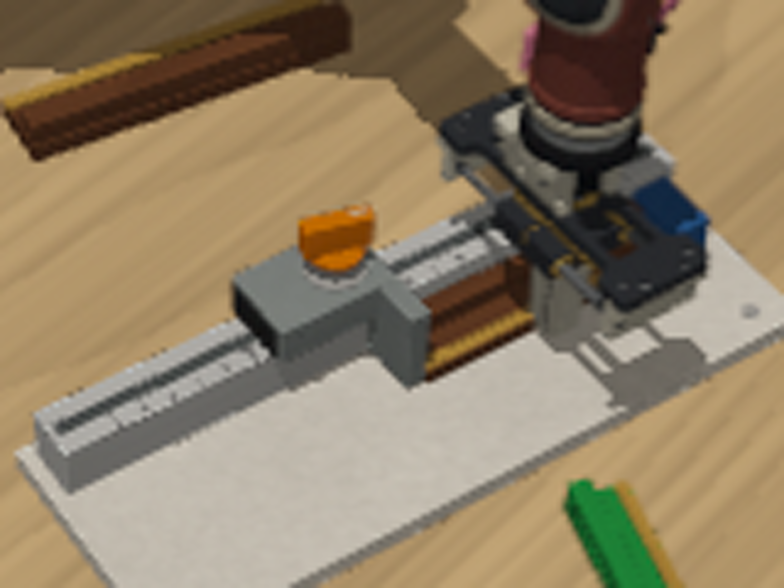

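The crop shows the fingers just outside the moulding's gold lip, near (545,330), not touching yet. I'll carry on in small steps.

Request:
apply_moves --rows '[1,0,-0.0025,0,0,1,0,-0.005,0,0]'

```text
time: 13.4
ee_pos: [0.6158, 0.2297, 0.0273]
eef_rot: [0.786, 0.618, 0.001, 0.001]
wrist_force: [1.5, 0.2, 0.6]
finger_gap: 0.0005
grip_force: 0.6
```

Request:
apply_moves --rows '[1,0,-0.002,0,0,1,0,-0.004,0,0]'

```text
time: 13.65
ee_pos: [0.6145, 0.23, 0.0275]
eef_rot: [0.786, 0.618, 0.001, 0.001]
wrist_force: [2.3, -0.4, 1.6]
finger_gap: 0.0005
grip_force: 1.1
```

Request:
apply_moves --rows '[1,0,-0.002,0,0,1,0,-0.003,0,0]'

```text
time: 13.9
ee_pos: [0.6139, 0.2302, 0.0276]
eef_rot: [0.786, 0.618, 0.001, 0.001]
wrist_force: [4.7, -1.6, 1.1]
finger_gap: 0.0001
grip_force: 1.9
```

Request:
apply_moves --rows '[1,0,-0.0015,0,0,1,0,-0.003,0,0]'

```text
time: 14.15
ee_pos: [0.6135, 0.2303, 0.0279]
eef_rot: [0.787, 0.618, 0.002, 0.002]
wrist_force: [5.9, -0.7, 1.2]
finger_gap: 0.0003
grip_force: 2.5
```

Request:
apply_moves --rows '[1,0,-0.0015,0,0,1,0,-0.003,0,0]'

```text
time: 14.4
ee_pos: [0.6132, 0.2303, 0.0282]
eef_rot: [0.787, 0.617, 0.003, 0.002]
wrist_force: [5.8, -1.7, 2.0]
finger_gap: 0.0005
grip_force: 2.8
```

Request:
apply_moves --rows '[1,0,0.02,0,0,1,0,0.05,0,0,1,0,0.05,-0.15,0,1,0,0.05,-0.3,0,1,0,0.05,-0.35,0,1,-0.15,-0.05,-0.35,0,1,-0.3,-0.15,-0.35,0,1,-0.45,-0.17,-0.35,0,1,-0.57,-0.17,-0.35,0,1,-0.57,-0.17,-0.35,0]'

```text
time: 15.65
ee_pos: [0.4873, 0.0203, 0.1673]
eef_rot: [0.789, 0.614, -0.002, -0.0]
wrist_force: [-0.5, 0.1, 0.5]
finger_gap: 0.0004
grip_force: 0.0
```

```bash
python3 m.py f; python3 -c "
from h import *
from cell import arm
goal(arm,-.06,-.112,.067,-14.14)"
```

```text
world [0.4959 0.0495 0.067 ] shift [0.0766 0.0036 0.2504] turn -0.0015 now -14.28 jig [-0.0612 -0.1404  0.1673] F [-0.5  0.1  0.5] t 15.65
scene knob 158 [-0.0557 -0.0338  0.1201] zmax 0.1352238247968197
rect ((-58.5014533996582, -31.542266845703125), (46.86787033081055, 16.55261993408203), 77.8052978515625)
gold line x at y=0,190 mm [-2.2 -3.3] 135 y [0.00722322 0.18317053]
0.03 dark xmin -38.35785118819311 fence xmin/max [-79.98341844 -42.40260594]
0.16 dark xmin -37.11705450247054 fence xmin/max [-79.48213139 -39.31466437]
side knob 87 [-0.067  -0.0384  0.1177] zmax 0.13552002304239955
rect ((-63.035091400146484, -33.023841857910156), (46.15485763549805, 11.011509895324707), 74.01532745361328)
0.03 dark xmin None fence xmin/max [-71.52618187 -54.31175482]
0.16 dark xmin -36.39419429649913 fence xmin/max [-80.47750373 -43.04024067]
world [0.4955 0.0476 0.067 ] shift [0.0564 0.0021 0.2498] turn 0.004 now -13.78 jig [-0.0605 -0.1346  0.1669] F [0.9 0.8 0.2] t 15.75
```

```bash
python3 - <<'E'
from h import *
from cell import arm
import pickle
def meas(c):
    P,ok=cloud(c);H=hsv(c)
    # cast rays on planes: gold strip z~.03 ; fence top z=.058 — use pixel rays, not noisy depth
    C=-c["R"].T@c["t"]; D=P-C
    def onplane(z):
        s=(z-C[2])/D[...,2];return C+D*s[...,None]
    G=tojig(onplane(.034).reshape(-1,3),O,YAW).reshape(P.shape)
    F=tojig(onplane(.058).reshape(-1,3),O,YAW).reshape(P.shape)
    g=(H[...,0]>15)&(H[...,0]<28)&(H[...,1]>120)&(H[...,2]>90)&(abs(G[...,0]-.0)<.02)&(G[...,1]>.01)&(G[...,1]<.18)
    fg=np.polyfit(G[g][:,1],G[g][:,0],1)
    gx=np.polyval(fg,[0,.19])*1000
    # fence +x side shows against the moulding: last low-sat bright pixel per y-bin
    f=(H[...,1]<60)&(H[...,2]>110)&(F[...,0]>-.085)&(F[...,0]<-.03)&(F[...,1]>.02)&(F[...,1]<.18)
    ys=np.linspace(.02,.18,17);ex=[];en=[]
    for a,b in zip(ys[:-1],ys[1:]):
        q=F[f&(F[...,1]>=a)&(F[...,1]<b)][:,0]
        ex.append(np.percentile(q,98));en.append(np.percentile(q,2))
    m=(ys[1:]+ys[:-1])/2
    return np.r_[gx,np.polyval(np.polyfit(m,ex,1),[0,.19])*1000,np.polyval(np.polyfit(m,en,1),[0,.19])*1000]
print("before",meas(pickle.load(open("c0.pkl","rb"))["scene"]).round(2))
M=np.array([meas(arm.read_camera("scene")) for _ in range(6)]);print("now",M.mean(0).round(2),M.std(0).round(2))
E
```

```text
before [ -0.13   0.87 -41.25 -41.19 -79.56 -78.96]
now [ -1.45  -1.03 -41.22 -40.88 -79.52 -79.2 ] [0.04 0.03 0.12 0.14 0.   0.  ]<stdin>:9: RuntimeWarning: divide by zero encountered in divide
<stdin>:9: RuntimeWarning: invalid value encountered in multiply
```

The gold lip and the fence edge are now parallel (0.42 against 0.34 mm over 190 mm). The moulding shifted 1.3–1.9 mm onto the fence. Next I'll push the stop again to make sure it's snug.

Request:
apply_moves --rows '[1,0.01,0.002,0.12,0.004,1,0.01,0.002,0.25,0.004,1,0.03,0.002,0.25,0.004,1,0.05,0.002,0.25,0.004,1,0.065,0.002,0.25,0.004,1,0.075,0.002,0.25,0.004,1,0.08,0.002,0.25,0.004,1,0.084,0.002,0.25,0.004,1,0.087,0.002,0.25,0.004]'

```text
time: 17.18
ee_pos: [0.4989, 0.0592, 0.0672]
eef_rot: [0.788, 0.615, -0.0, 0.0]
wrist_force: [-0.3, -0.4, 0.7]
finger_gap: 0.0007
grip_force: 0.0
```

Request:
apply_moves --rows '[1,0.002,0,0,0,1,0.004,0,0,0]'

```text
time: 17.42
ee_pos: [0.499, 0.06, 0.0671]
eef_rot: [0.789, 0.615, -0.001, 0.0]
wrist_force: [-1.5, -1.6, 1.4]
finger_gap: 0.0005
grip_force: 1.2
```

Request:
apply_moves --rows '[1,0.002,0,0,0,1,0.004,0,0,0]'

```text
time: 17.68
ee_pos: [0.499, 0.0601, 0.0671]
eef_rot: [0.789, 0.615, -0.001, 0.001]
wrist_force: [-2.4, -6.4, 2.2]
finger_gap: 0.0006
grip_force: 3.3
```

Request:
apply_moves --rows '[1,0.003,0,0,0,1,0.006,0,0,0]'

```text
time: 17.92
ee_pos: [0.499, 0.0601, 0.0671]
eef_rot: [0.789, 0.614, -0.003, 0.001]
wrist_force: [-3.4, -9.9, 3.4]
finger_gap: 0.0006
grip_force: 5.4
```

Request:
apply_moves --rows '[1,-0.03,0,0,0,1,-0.05,0,0,0,1,-0.05,0,-0.15,0,-1,-0.05,0,-0.27,0,-1,-0.05,0,-0.3,0,-1,-0.05,0,-0.3,0]'

```text
time: 18.68
ee_pos: [0.4955, 0.046, 0.1873]
eef_rot: [0.788, 0.616, 0.001, -0.0]
wrist_force: [0.2, 0.2, -0.2]
finger_gap: 0.0257
grip_force: 0.0
```

```bash
python3 m.py g 2>&1 | grep -A1 -E "world|knob"; python3 -c "
from h import *
from cell import arm
goal(arm,-.06,-.0318,.108,-28)"
```

```text
world [0.4959 0.0495 0.067 ] shift [ 0.0083 -0.0011  0.3007] turn 0.0015 now -14.0 jig [-0.0596 -0.1135  0.1873] F [ 0.2  0.2 -0.2] t 18.675
scene knob 160 [-0.0555 -0.0333  0.12  ] zmax 0.13477897760347993
rect ((-57.6820068359375, -31.44965171813965), (46.84366226196289, 17.03134536743164), 77.408447265625)
--
side knob 38 [-0.0684 -0.0346  0.1086] zmax 0.11748579146757607
rect ((-71.54481506347656, -42.84639358520508), (13.85885238647461, 28.685501098632812), 42.08796691894531)
world [0.515  0.1253 0.108 ] shift [0.2055 0.0028 0.1941] turn 0.1553 now -14.02 jig [-0.0607 -0.114   0.1857] F [-0.2 -0.1 -0.4] t 18.775
```

Request:
apply_moves --rows '[-1,0.1,0.003,0,0.1,-1,0.2055,0.003,0,0.155,-1,0.2055,0.003,0,0.155,-1,0.2055,0.003,0.05,0.155,-1,0.2055,0.003,0.11,0.155,-1,0.2055,0.003,0.16,0.155,-1,0.2055,0.003,0.19,0.155,-1,0.2055,0.003,0.194,0.155,-1,0.2055,0.003,0.194,0.155]'

```text
time: 19.9
ee_pos: [0.5168, 0.1245, 0.1097]
eef_rot: [0.857, 0.515, 0.0, 0.0]
wrist_force: [-0.0, 0.5, 0.6]
finger_gap: 0.093
grip_force: 0.0
```

```bash
python3 -c "
from h import *
from cell import arm
goal(arm,-.06,-.0315,.108,-28)
c=arm.read_camera('wrist');cv2.imwrite('pics/w.png',c['img'][:,:,::-1])"
```

```text
world [0.5151 0.1256 0.108 ] shift [ 0.0004 -0.0049  0.0042] turn -0.0003 now -28.03 jig [-0.0581 -0.0321  0.1097] F [-0.   0.5  0.6] t 19.9
```

View pics/w.png

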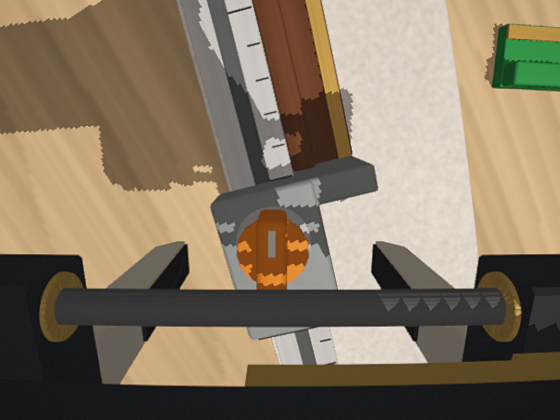

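The wrist picture shows the bar (272,250) parallel to the fingers and about 2 mm left of their midpoint, and the moulding lying against the fence. I'll correct that and grip.

Request:
apply_moves --rows '[-1,0,-0.005,0.003,0,1,0,-0.005,0.003,0,1,0,-0.005,0.003,0,1,0,-0.005,0.003,0,1,0,-0.005,0.003,0,1,0,-0.005,0.003,0,1,0,-0.005,0.003,0,1,0,-0.005,0.003,0]' --squeeze 35

```text
time: 20.95
ee_pos: [0.5147, 0.1258, 0.1083]
eef_rot: [0.857, 0.515, -0.0, -0.0]
wrist_force: [-0.9, -0.5, -0.5]
finger_gap: 0.0277
grip_force: 0.0
```

Request:
apply_moves --rows '[1,0,0,0.008,0,1,0,0,0.016,0,1,0,0,0.024,0,1,0,0,0.03,0,1,0,0,0.034,0]'

```text
time: 21.58
ee_pos: [0.5137, 0.1265, 0.0947]
eef_rot: [0.857, 0.515, -0.001, -0.001]
wrist_force: [-3.5, 1.0, 6.9]
finger_gap: 0.0136
grip_force: 36.0
```

Request:
apply_moves --rows '[1,0,0,0.004,0,1,0,0,0.008,0]'

```text
time: 21.82
ee_pos: [0.5138, 0.1265, 0.093]
eef_rot: [0.857, 0.515, -0.0, -0.002]
wrist_force: [-8.4, 1.4, 24.4]
finger_gap: 0.0137
grip_force: 37.8
```

Request:
apply_moves --rows '[1,0,0,0.004,0,1,0,0,0.008,0]'

```text
time: 22.08
ee_pos: [0.5139, 0.1265, 0.0927]
eef_rot: [0.857, 0.515, 0.0, -0.002]
wrist_force: [-13.2, 1.2, 44.1]
finger_gap: 0.0138
grip_force: 39.6
```

Request:
apply_moves --rows '[1,0,0,-0.005,0,1,0,0,-0.005,0.08,1,0,0,-0.005,0.16,1,0,0,-0.005,0.24,1,0,0,-0.005,0.24]'

```text
time: 22.7
ee_pos: [0.5135, 0.1267, 0.093]
eef_rot: [0.939, 0.345, -0.001, -0.002]
wrist_force: [-9.3, 2.5, 24.8]
finger_gap: 0.0133
grip_force: 37.2
```

```bash
cat > f.py <<'E'
from h import *
from cell import arm
s=arm.observe();c,n=np.cos(YAW),np.sin(YAW);F=s["wrist_force"]
print("Fjig",(c*F[0]+n*F[1]).round(1),(-n*F[0]+c*F[1]).round(1),F[2].round(1),"T",s["wrist_torque"].round(2),s["time"])
goal(arm,-.06,-.031,.093,-28)
E
python3 f.py
```

```text
Fjig -9.6 0.1 24.8 T [ 0.32  2.32 -0.02] 22.7
world [0.5152 0.1261 0.093 ] shift [ 0.0023  0.004  -0.    ] turn -0.2401 now -49.61 jig [-0.0618 -0.0308  0.093 ] F [-9.3  2.5 24.8] t 22.7
```

Request:
apply_moves --rows '[1,-0.001,-0.001,0,0.08,1,-0.001,-0.001,0,0.16,1,-0.001,-0.001,0,0.24,1,-0.001,-0.001,0,0.32,1,-0.001,-0.001,0,0.36]'

```text
time: 23.32
ee_pos: [0.5132, 0.1272, 0.093]
eef_rot: [0.998, 0.069, -0.001, -0.002]
wrist_force: [-8.3, 3.3, 24.7]
finger_gap: 0.014
grip_force: 37.3
```

```bash
python3 f.py
```

```text
Fjig -8.9 1.2 24.7 T [0.7  2.28 0.03] 23.325
world [0.5152 0.1261 0.093 ] shift [ 0.0046  0.0035 -0.    ] turn -0.6008 now -82.07 jig [-0.0622 -0.0304  0.093 ] F [-8.3  3.3 24.7] t 23.325
```

Request:
apply_moves --rows '[1,0,0,0,0.08,1,0,0,0,0.16,1,0,0,0,0.18,1,0,0,0,0.2]'

```text
time: 23.82
ee_pos: [0.5133, 0.1275, 0.093]
eef_rot: [0.996, -0.086, -0.001, -0.002]
wrist_force: [-8.2, 2.8, 24.6]
finger_gap: 0.0139
grip_force: 39.4
```

```bash
python3 f.py
```

```text
Fjig -8.6 0.7 24.6 T [0.78 2.27 0.61] 23.825
world [0.5152 0.1261 0.093 ] shift [ 0.0054  0.0026 -0.    ] turn -0.798 now -99.82 jig [-0.0622 -0.0301  0.093 ] F [-8.2  2.8 24.6] t 23.825
```

Request:
apply_moves --rows '[1,0,0,0,0.03,1,0,0,0,0.04]'

```text
time: 24.08
ee_pos: [0.5134, 0.1275, 0.093]
eef_rot: [0.993, -0.115, -0.001, -0.002]
wrist_force: [-7.4, 4.0, 25.0]
finger_gap: 0.0141
grip_force: 42.6
```

```bash
python3 f.py
```

```text
Fjig -8.1 2.1 25.0 T [0.78 2.21 0.87] 24.075
world [0.5152 0.1261 0.093 ] shift [ 0.0052  0.0024 -0.0001] turn -0.8362 now -103.26 jig [-0.0621 -0.0301  0.093 ] F [-7.4  4.  25. ] t 24.075
```

The end stop is reached: torque is building while the angle holds. I'll ease off and release.

Request:
apply_moves --rows '[1,0,0,-0.003,-0.03,-1,0,0,-0.003,-0.03,-1,0,0,-0.003,-0.03,-1,0,0,-0.003,-0.03,-1,0,0,-0.003,-0.03,-1,0,0,-0.05,-0.03,-1,0,0,-0.15,-0.03,-1,0,0,-0.3,-0.03,-1,-0.2,-0.2,-0.35,-0.03,-1,-0.4,-0.4,-0.35,-0.03]'

```text
time: 25.32
ee_pos: [0.4503, 0.233, 0.2264]
eef_rot: [0.995, -0.096, 0.002, -0.001]
wrist_force: [1.0, 1.7, -0.6]
finger_gap: 0.0926
grip_force: 0.0
```

```bash
python3 f.py; python3 m.py h 2>/dev/null; python3 look.py i | tail -2
```

```text
Fjig 0.6 1.9 -0.6 T [0.09 0.17 0.05] 25.325
world [0.5152 0.1261 0.093 ] shift [0.209  0.2325 0.3337] turn -0.8109 now -100.98 jig [-0.1491  0.0569  0.2264] F [ 1.   1.7 -0.6] t 25.325
world [0.4959 0.0495 0.067 ] shift [0.1979 0.4299 0.3981] turn -0.9649 now -100.98 jig [-0.1491  0.0569  0.2264] F [ 1.   1.7 -0.6] t 25.325
scene knob 139 [-0.0576 -0.0354  0.1101] zmax 0.12570027008112145
rect ((-58.03007888793945, -31.522960662841797), (51.17427444458008, 15.545488357543945), 7.390712261199951)
gold line x at y=0,190 mm [-2.1 -2.9] 135 y [0.00855056 0.18640567]
0.03 dark xmin -39.12427229630549 fence xmin/max [-78.2521396  -40.16135872]
0.16 dark xmin -38.22065328584041 fence xmin/max [-77.97381799 -38.73594369]
side knob 181 [-0.0641 -0.0349  0.1106] zmax 0.12584628148265412
rect ((-62.42654037475586, -31.192705154418945), (46.55046844482422, 19.071178436279297), 10.451604843139648)
0.03 dark xmin -64.89153389628564 fence xmin/max [-80.24788554 -43.18337793]
0.16 dark xmin -36.72338732845142 fence xmin/max [-81.3219417  -42.79127408]
scene foot y [-18.1  -1.2] mould x,y [-37.4   5.3] [ 13.4 188.6] blue y [196.3 225.8]
side foot y [-17.2 225.7] mould x,y [-37.   -0.7] [ 59.  190.2] blue y [200.1 226.4]
```

View pics/sceneh.png

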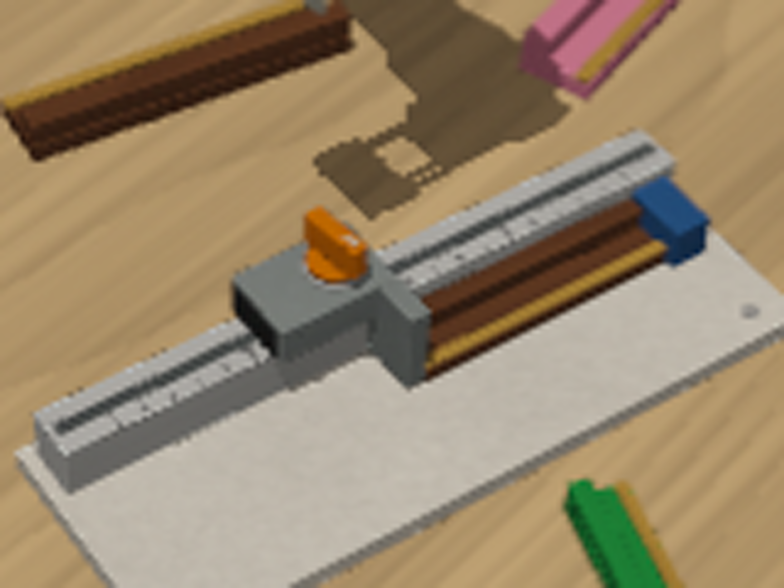

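The knob is down about 10 mm and turned across the fence (about 1.42 rad). The foot at (425,340) and block at (660,230) are still butted, so I'll hand it in.

```bash
python3 -c "
from cell import arm
print(arm.close_job())"
```

```text
the job is handed in; nothing more can be done
None
```

The job is handed in at about 25 s: the moulding is snug at both ends and flat along the fence, and the stop is locked with its knob about 10 mm down and turned about 1.42 rad. The arm stayed well clear of the tin, bottle and tape roll, though I didn't re-measure those three afterwards.

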